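# Start a low-heat cure on the nail lamp

## Robot

A 6-joint arm with a two-finger parallel gripper is mounted at the origin on the work surface. World frame = base frame: x ahead of the robot, y to its left, z up, the work surface at z = 0. Lengths are in mm, angles in degrees, forces in N, time in s.
With the tool pointing down it reaches from about 300 to 850 mm from the base axis. Payload 4.2 kg.
Tool frame: the origin (TCP) lies at the very end of the fingers, on their centre line; the grasp point (between the pads) lies env.pinch_z behind it (env.pinch_z is the distance from the TCP to the grasp point, in mm); z points along the fingers, y is the line along which they close (so a half turn about z gives the same grasp; the last joint's range is limited). The gripper opens to 91 mm and grips with 3 to 60 N. Pads are 32 mm wide; open, the fingers measure 118 mm over their backs; the gripper's body (76 mm by 178 mm) begins 60 mm behind the grasp point.
Start: joints at [-73.969, 18.312, 89.639, -0, 72.044, -1.146], TCP at [169.817, -549.368, 213.976] pointing down, gripper open.
Joint ranges: [-177.97, 177.97], [-48.28, 115.42], [12.27, 149.76], [-77.06, 257.06], [2.81, 150.46], [-146.56, 146.56]. Speed limits (degrees/s): [147.25, 147.25, 180, 180, 180, 180].

## Interface

Orientations are given as [roll, pitch, yaw] about the fixed x, y, z axes, in that order (R = Rz(yaw) Ry(pitch) Rx(roll)).
In Python, from workcell import state, vision, job_done, env gives the robot as it stands.
- The arm moves only by the tool servo_tool, never from a script. Its argument "rows" is a list of rows, each a list of 5 numbers: the shift along the tool's x, y, z scaled (see below), then the turn about the tool's z scaled (see below), then the opening, from 0 (shut) to 1 (fully open). A call has 1 to 20 rows; each row is the pose to reach, as a shift and turn from the pose commanded when the call began, along the tool's axes at that moment; what a row does not reach only later rows make up. The controller multiplies each number of a shift by 200 mm and each number of a turn by 90 degrees. A row lasts 1/12 s, in which the tool goes at most 41.7 mm and 7.16 degrees, less where a joint would pass 70% of its speed; a pose out of reach is approached as far as the arm can. A call with a number of a shift or a turn outside -1 to 1 is refused whole. A call with a gripper value outside its range is refused whole. The fingers move at their own pace and stop on an object; "force" is the grip in N (left out, the last holds). Time passes only in rows, so rows that repeat a pose let the fingers close. It gives the time, the measured TCP pose, the force, the opening and the grip force at its end, in the units of the state.
- state(): the state, without advancing time (a new reading comes with each control period).
- vision.grab_frame(name): name is "scene" or "top" or "wrist"; returns the picture (420x560x3 uint8, red, green, blue); there is no depth.
- vision.camera_info(name): a dict with "vertical_fov" (degrees; the focal length in pixels is half the picture's height over the tangent of half this angle, whatever the lens; pixels are square), "cx", "cy" (the principal point, pixels), "distortion" ([k1, k2, p1, p2, k3] as OpenCV has them; the pictures are not rectified), "T" (4x4, takes a point from camera to world coordinates). Camera axes: x right, y up, looking along -z (the intrinsics and any distortion apply to the point x, -y, -z); pixel columns grow to the right and rows downward; lengths in mm; the calibration is good to about 2 mm. A picture is of the moment at which its call begins: read the wrist's pose just before it. camera_info takes no time and is no camera call; for the wrist camera it gives the pose at the moment of the call.
- job_done(): hands the job in; it is judged then, once.
The state is a dict: "time_s": time; "qpos": joint angles; "qvel": joint speeds; "effort": joint torques, N m; "ee_pos": TCP position; "ee_rot": TCP orientation; "force": force on the tool from outside, world axes, zero at the start; "torque": the same for the moment, N m; "gripper_width": finger opening in mm; "gripper_force": force on a finger pad.
Only numpy, scipy, OpenCV 4.12 (cv2) and the standard library are available. Lean on these libraries where they do the work, as an engineer would, in place of code of your own. Each camera call takes 0.05 s, during which the arm holds its last target. There are 200 camera calls.

## Task

The practice nail tips are already in the curing lamp: start a 60-second low-heat cure. With a fingertip, switch the lamp on by pressing the raised, white-barred end of its red rocker, then press the orange low-heat key fully in (it stays in), then press and release the 60-second key (the middle one of the three white time keys). Press lightly, press none of the other keys, do not lift or shift the lamp, and leave the bottles and the training head alone.

Things in the scene. Friction and masses are not known exactly. Their poses are not given: they have to be found in the camera images.
- lamp: Cordless nail lamp standing loose, about 1 kg: white rounded top on blue walls, 224 (x) x 250 (y) x 105 mm high. Origin under its centre at desk level, z up, -x towards its arched opening (front), +y to the left of someone facing the opening. On top a black panel, its face 109 mm up, springy (1 mm per 8 N), carries the keys. Grey carrying handle: x = 80, y -52 to 52, 141 mm high; not used.
- rocker (a joint): Angle (rad) of the red rocker power switch, 36 mm long (lamp x) by 25 mm, pivot at lamp (15, -62, 116) mm. Two flats meet in a shallow V over the pivot. 0 = off: front flat level at 116 mm; rear flat, marked with a white bar, stands up, its end 5 mm higher. 0.30 = fully on: rear flat level, front one up. Pressing the raised end takes 3 N, rising to 5.6 N when fully on; it stays where it is left.
- rocker_on_end (a point): Where to press: top of the rocker's rear flat, on its middle line, 15 mm from the pivot, 3 mm from the rear end; it goes down 4.4 mm from off to on. Up to 3 mm farther back is also good; a fingertip lying over the pivot also holds the front flat down and stops the rocker short. A black bezel around the rocker stands 3 mm above the panel.
- cool (a joint): Travel (m) of the orange low-heat key, round, 22 mm across, at lamp (15, 62) mm on the left of the panel. 0 = out, its top 7 mm above the panel; 0.005 = fully in, 2 mm above it. It moves straight down; 3.2 N starts it and 6 N takes it fully in; it stays where it is left.
- cool_top (a point): Centre of the top face of the orange low-heat key.
- key60 (a joint): Travel (m) of the 60-second key: the middle one of three white round keys, 18 mm across, 45 mm apart, in the row nearest the opening; two white bars printed in front of it; at lamp (-45, 0) mm. 0 = up, its top 7 mm above the panel; 0.005 = fully down. It springs back when let go; 1.4 N starts it, 7 N takes it fully down.
- key60_top (a point): Centre of the top face of the 60-second key.
- key30 (a joint): Travel in m of the 30-second key (one white bar), same make as the 60-second key, to its left at lamp (-45, 45) mm. Not to be pressed.
- key90 (a joint): Travel in m of the 90-second key (three white bars), same make, to the right at lamp (-45, -45) mm. Not to be pressed.
- gel_pink: Small gel bottle, pink with a tall black cap, 29 mm across and 78 mm high, standing loose beside the lamp; origin under its centre. Bystander.
- gel_violet: The same kind of bottle in violet. Bystander.
- spray: Amber spray bottle with white spray head, 44 mm across and 138 mm high, standing loose beside the lamp; origin under its centre. Bystander.
- head: White lash-training head lying face up on the desk to the robot's right, 215 x 150 x about 90 mm high; origin under its centre, chin towards its -x. Bystander.

How it is judged:
By the outcome, as a careful person would: the job done as asked, in the order asked, and still so for the second after the job is handed in, with the robot touching nothing.
It also fails if it takes over 45 s, if anything falls off the work surface, if the arm or the gripper's body presses on something with over 40 N, if the wrist force passes 120 N, or if a joint passes its speed limit or range.

## Working session

There is one attempt and no reset: what is moved stays moved. The work goes in short steps, Python scripts to look and compute and a tool call to move; the robot and the scene stay as the last step left them, time stands still between calls to the robot, and variables do not carry over. Pictures are saved under pics/ and viewed, at most 10 in all, crops included, and the job is handed in when it is done.

Besides the shell and the picture viewer there is one more tool, called after ">>>" as name(argument=value, ...), one argument or row to a line, values as JSON. servo_tool: Moves the arm, as the interface text tells. Its arguments: {"type":"object","properties":{"rows":{"type":"array"},"force":{"type":"number"}},"required":["rows"]}

```bash
mkdir -p pics; ls; python3 - <<'E'
from workcell import state, vision, env
import cv2, numpy as np
for n in ("scene","top"):
    im=vision.grab_frame(n); cv2.imwrite(f"pics/{n}0.png",im[:,:,::-1]); 
    i=vision.camera_info(n); print(n,i["vertical_fov"],i["cx"],i["cy"],i["distortion"],np.round(i["T"],3).tolist())
s=state(); print(s, env.pinch_z)
E
```

```text
pics
scene 51.25904000965595 279.494251828142 210.92392000257922 [-0.06837539  0.          0.          0.          0.        ] [[0.799, -0.333, 0.5, 1178.369], [0.601, 0.442, -0.666, -931.043], [0.001, 0.833, 0.553, 743.822], [0.0, 0.0, 0.0, 1.0]]
top 43.03898694148327 277.0545666838082 210.65758176450095 [-0.15955307  0.          0.          0.          0.        ] [[-0.031, 0.982, -0.186, 266.032], [-1.0, -0.031, -0.002, -126.686], [-0.008, 0.186, 0.983, 1771.127], [0.0, 0.0, 0.0, 1.0]]
{'time_s': 0.1, 'qpos': array([-7.39687648e+01,  1.83478747e+01,  8.96988669e+01, -1.76692939e-03,
        7.20446063e+01, -1.14519676e+00]), 'qvel': array([ 0.16517714, -0.13333329, -0.27967614,  0.00145762,  0.03015729,
       -0.04194474]), 'effort': array([ 1.13406419e-03, -4.13330483e+01, -2.32508129e+01,  7.29377568e-02,
        4.21460846e-02, -5.82277335e-05]), 'ee_pos': array([ 169.67965815, -548.92141751,  213.20911738]), 'ee_rot': array([-1.79908637e+02, -1.46022590e-04,  1.71769779e+01]), 'force': array([-1.18660599, -0.30902206, -0.24960941]), 'torque': array([-0.02327049, -0.02174479, -0.01931639]), 'gripper_force': 0.0, 'gripper_width': 91.08375866209438} 18.8
```

View pics/top0.png

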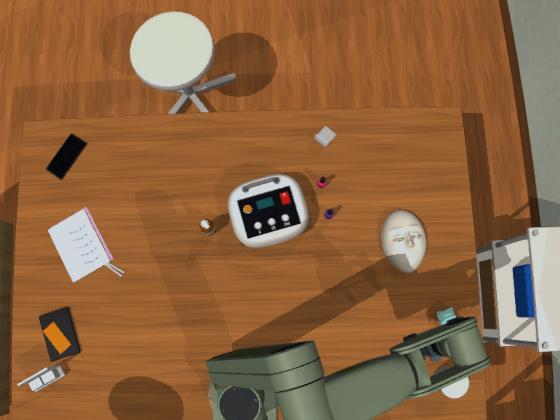

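View pics/scene0.png

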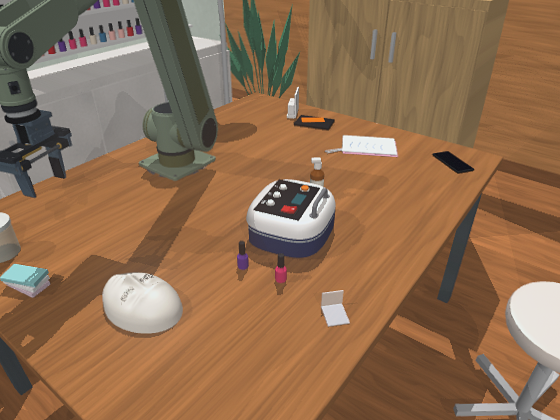

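The top view shows the lamp at about (268,211) px with its front towards the robot: orange key (248,209), white keys (258,226), (271,222), (285,218), red rocker (285,198). The scene view shows the same layout, with the bottles standing to the right and left of the lamp. I'll take a rough pose from here and refine it with the wrist camera.

```bash
cat > h.py <<'E'
import numpy as np, cv2
from workcell import state, vision
def K(i):
    f=210/np.tan(np.radians(i["vertical_fov"]/2)); return np.array([[f,0,i["cx"]],[0,f,i["cy"]],[0,0,1.]])
def ray(i,px):
    p=cv2.undistortPoints(np.array([[px]],float),K(i),np.array(i["distortion"],float))[0,0]
    T=np.array(i["T"]); return T[:3,3], T[:3,:3]@[p[0],-p[1],-1]
def on_z(i,px,z):
    o,d=ray(i,px); return o+d*(z-o[2])/d[2]
def two(i,p,j,q):
    o,d=ray(i,p);a,b=ray(j,q); s=np.linalg.lstsq(np.c_[d,-b],a-o,rcond=None)[0]
    return (o+d*s[0]+a+b*s[1])/2, np.linalg.norm(o+d*s[0]-a-b*s[1])
def blobs(im,lo,hi,amin=4,box=None):
    h=cv2.cvtColor(im,cv2.COLOR_RGB2HSV); m=cv2.inRange(h,lo,hi)
    if box: k=np.zeros_like(m); x0,y0,x1,y1=box; k[y0:y1,x0:x1]=255; m&=k
    n,_,st,c=cv2.connectedComponentsWithStats(m)
    return [(c[a].round(1).tolist(),st[a].tolist()) for a in range(1,n) if st[a,4]>=amin]
E
python3 - <<'E'
from h import *
bx={"top":(240,188,300,235),"scene":(250,175,325,222)}
for n in bx:
    im=cv2.imread(f"pics/{n}0.png")[:,:,::-1].copy()
    i=vision.camera_info(n)
    for nm,lo,hi,z in (("orange",(8,150,120),(22,255,255),116),("red",(0,170,120),(6,255,255),117),("red2",(174,150,120),(180,255,255),117),("white",(0,0,150),(180,60,255),116)):
        for c,st in blobs(im,lo,hi,5,bx[n]): print(n,nm,c,st,on_z(i,c,z).round(1))
i=vision.camera_info("wrist"); s=state()
R=cv2.Rodrigues  # noqa
print(i["vertical_fov"],i["distortion"],np.round(i["T"],2).tolist())
E
```

```text
top orange [247.4, 208.4] [245, 206, 6, 6, 33] [589.8 -29.7 116. ]
top red [284.7, 197.8] [280, 192, 10, 12, 87] [ 620.1 -149.   117. ]
top white [253.9, 191.6] [240, 188, 38, 11, 201] [643.7 -51.6 116. ]
top white [296.2, 198.3] [290, 188, 10, 30, 152] [ 617.5 -185.5  116. ]
top white [241.8, 226.7] [240, 213, 7, 22, 79] [531.7 -10.9 116. ]
top white [284.6, 217.3] [282, 214, 6, 7, 31] [ 557.5 -146.6  116. ]
top white [271.1, 221.2] [268, 218, 7, 7, 32] [ 546.4 -103.6  116. ]
top white [257.3, 225.0] [255, 222, 6, 7, 32] [535.6 -59.9 116. ]
top white [285.9, 230.6] [263, 224, 37, 11, 205] [ 514.9 -149.3  116. ]
scene orange [316.7, 175.4] [312, 175, 10, 2, 17] [584.7  42.4 116. ]
scene orange [287.5, 178.0] [284, 178, 8, 1, 8] [525.  -22.3 116. ]
scene orange [262.0, 188.0] [259, 185, 7, 7, 7] [ 501.5 -111.9  116. ]
scene orange [304.4, 187.1] [301, 185, 8, 5, 31] [594.  -35.9 116. ]
scene red [287.8, 208.5] [281, 205, 16, 8, 66] [ 622.2 -154.5  117. ]
scene white [289.0, 205.9] [250, 179, 75, 43, 1059] [ 616.5 -141.2  116. ]
scene white [282.6, 186.3] [279, 184, 8, 5, 31] [542.2 -69.4 116. ]
scene white [276.4, 194.0] [273, 191, 8, 6, 36] [ 553.5 -113.3  116. ]
scene white [270.2, 201.9] [266, 199, 9, 6, 35] [ 564.8 -155.5  116. ]
scene white [262.9, 201.6] [261, 200, 4, 4, 7] [ 548.2 -166.1  116. ]
64.73286390236015 [-0.04661707  0.          0.          0.          0.        ] [[0.29, 0.92, 0.25, 238.9], [-0.96, 0.29, 0.07, -528.96], [-0.0, -0.26, 0.97, 383.2], [0.0, 0.0, 0.0, 1.0]]
```

>>> servo_tool(
  rows=[
    [0.8,-0.53,-0.25,0,0],
    [0.8,-0.53,-0.25,0,0],
    [0.8,-0.53,-0.25,0,0],
    [0.8,-0.53,-0.25,0,0],
    [0.8,-0.53,-0.25,0,0],
    [0.8,-0.53,-0.25,0,0],
  ],
  force=10,
)

```text
time_s: 0.6
ee_pos: [294.4, -397.4, 265.6]
ee_rot: [179.9, -0.2, 17.5]
force: [-0.1, -0.5, 0.8]
gripper_width: 54.3
gripper_force: 0.0
```

>>> servo_tool(
  rows=[
    [0.77,-0.52,0,0,0],
    [0.77,-0.52,0,0,0],
    [0.77,-0.52,0,0,0],
    [0.77,-0.52,0,0,0],
    [0.77,-0.52,0,0,0],
    [0.77,-0.52,0,0,0],
  ],
)

```text
time_s: 1.1
ee_pos: [409.5, -253.5, 263.4]
ee_rot: [-179.9, -0.0, 17.4]
force: [-0.1, -0.1, 0.4]
gripper_width: 13.8
gripper_force: 0.0
```

>>> servo_tool(
  rows=[
    [0.75,-0.5,0,0,0],
    [0.75,-0.5,0,0,0],
    [0.75,-0.5,0,0,0],
    [0.75,-0.5,0,0,0],
    [0.75,-0.5,0,0,0],
    [0.75,-0.5,0,0,0],
    [0.75,-0.5,0,0,0],
    [0.75,-0.5,0,0,0],
  ],
)

```text
time_s: 1.77
ee_pos: [520.5, -117.8, 263.6]
ee_rot: [180.0, 0.1, 17.1]
force: [-1.9, 0.3, -0.5]
gripper_width: 0.8
gripper_force: 0.0
```

```bash
python3 - <<'E'
from h import *
s=state(); print(s["time_s"],s["ee_pos"],s["ee_rot"],s["force"],s["gripper_width"])
im=vision.grab_frame("wrist"); cv2.imwrite("pics/w1.png",im[:,:,::-1])
E
```

```text
1.7667 [ 520.53958488 -117.78567121  263.6368559 ] [1.79971500e+02 9.34455107e-02 1.70974126e+01] [-1.86797895  0.25886244 -0.45537105] 0.7817366430427327
```

View pics/w1.png

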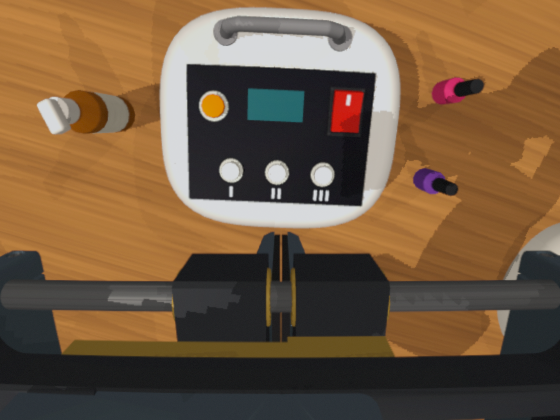

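The wrist view shows all the keys clearly: orange (213,106), white keys (231,170), (277,173), (322,175), and rocker (347,111) with its bar near (348,100). The closed fingertips are at about (280,240). I'll fit the lamp pose from these.

```bash
cat >> h.py <<'E'
def lamp(im,i):
    P=[];Q=[]
    bl=[(c,s) for c,s in blobs(im,(0,0,120),(180,70,255),120) if s[4]<900 and 0.75<s[2]/s[3]<1.3]
    og=[c for c,s in blobs(im,(8,150,120),(25,255,255),150) if s[4]<1500 and 0.75<s[2]/s[3]<1.3]
    return bl,og
E
python3 - <<'E'
from h import *
im=cv2.imread("pics/w1.png")[:,:,::-1].copy(); i=vision.camera_info("wrist")
bl,og=lamp(im,i); print(bl,og)
rd=[b for b in blobs(im,(0,150,100),(6,255,255),100)+blobs(im,(174,190,100),(180,255,255),100)]; print(rd)
k=[c for c,s in bl if 215<c[0]<340 and 155<c[1]<190]; k.sort()
o=[c for c in og if 200<c[0]<230][0]
src=np.array([[-45,45],[-45,0],[-45,-45],[15,62]],float)
dst=np.array([on_z(i,c,116)[:2] for c in k+[o]])
print(dst.round(1))
a=src-src.mean(0); b=dst-dst.mean(0)
yaw=np.arctan2((a[:,0]*b[:,1]-a[:,1]*b[:,0]).sum(),(a*b).sum()); R=np.array([[np.cos(yaw),-np.sin(yaw)],[np.sin(yaw),np.cos(yaw)]])
t=dst.mean(0)-R@src.mean(0); print("yaw",np.degrees(yaw),"lamp",t,"res",(dst-src@R.T-t).round(1).tolist())
for n,p in (("rock",(30,-62)),("rockpiv",(15,-62)),("cool",(15,62)),("k60",(-45,0))): print(n,(R@p+t).round(1))
cv2.imwrite("pics/w1c.png",cv2.resize(im[200:270,220:340,::-1],None,fx=6,fy=6,interpolation=cv2.INTER_CUBIC))
E
```

```text
[([214.1, 106.1], [199, 91, 29, 31, 254]), ([114.4, 113.5], [96, 93, 32, 40, 699]), ([230.7, 170.0], [219, 158, 24, 25, 459]), ([276.4, 172.2], [265, 160, 24, 25, 454]), ([322.1, 174.3], [311, 163, 23, 24, 447]), ([538.5, 246.8], [505, 223, 55, 57, 893])] [[212.7, 105.4]]
[([346.2, 111.4], [331, 90, 33, 43, 1137])]
[[ 535.9  -64.2]
 [ 546.7 -106.8]
 [ 557.7 -149.4]
 [ 588.6  -32.9]]
yaw 14.44278980502918 lamp [590.11829633 -95.85394289] res [[0.6, -0.7], [0.1, 0.3], [-0.1, 1.2], [-0.6, -0.9]]
rock [ 634.6 -148.4]
rockpiv [ 620.1 -152.2]
cool [589.2 -32.1]
k60 [ 546.5 -107.1]
```

View pics/w1c.png

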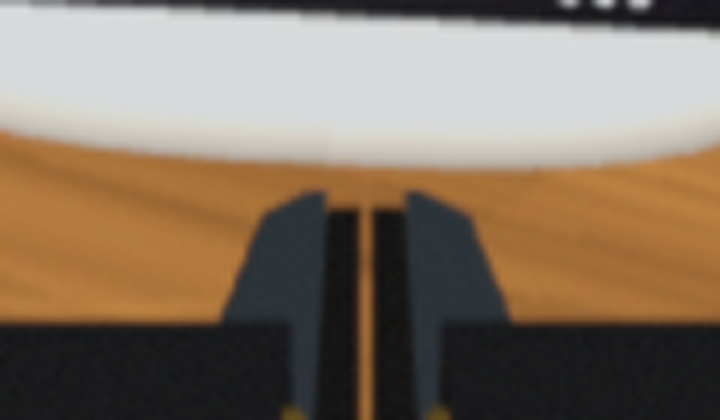

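>>> servo_tool(
  rows=[
    [0.51,0.315,0.15,-0.97,0],
    [0.51,0.315,0.15,-0.97,0],
    [0.51,0.315,0.15,-0.97,0],
    [0.51,0.315,0.15,-0.97,0],
    [0.51,0.315,0.15,-0.97,0],
    [0.51,0.315,0.15,-0.97,0],
    [0.51,0.315,0.15,-0.97,0],
    [0.51,0.315,0.15,-0.97,0],
    [0.51,0.315,0.15,-0.97,0],
    [0.51,0.315,0.15,-0.97,0],
    [0.51,0.315,0.15,-0.97,0],
    [0.51,0.315,0.15,-0.97,0],
    [0.51,0.315,0.15,-0.97,0],
    [0.51,0.315,0.15,-0.97,0],
    [0.51,0.315,0.15,-0.97,0],
  ],
)

```text
time_s: 3.07
ee_pos: [637.1, -147.3, 234.1]
ee_rot: [180.0, 0.0, 104.3]
force: [-1.2, 0.1, 0.4]
gripper_width: 0.5
gripper_force: 0.0
```

```bash
python3 - <<'E'
from h import *
s=state(); print(s["time_s"],s["ee_pos"],s["ee_rot"],s["force"],s["qpos"])
i=vision.camera_info("wrist"); im=vision.grab_frame("wrist"); cv2.imwrite("pics/w2.png",im[:,:,::-1])
for c,st in lamp(im,i)[0]: print("w",c,st,on_z(i,c,116).round(1))
for c in lamp(im,i)[1]: print("o",c,on_z(i,c,116).round(1))
T=np.array(i["T"]); p=np.linalg.inv(T)@np.r_[s["ee_pos"],1]; q=K(i)@[p[0],-p[1],-p[2]]; print("tcp px",q[:2]/q[2],p)
E
```

```text
3.0667 [ 637.14198279 -147.27253284  234.13640131] [1.79999279e+02 1.66913759e-02 1.04255055e+02] [-1.21675328  0.14745741  0.39572568] [-1.40153519e+01  2.49830769e+01  7.63888960e+01 -1.46471532e-02
  7.86194873e+01 -2.82675175e+01]
w [258.9, 61.9] [242, 44, 34, 35, 333] [589.3 -33.5 116. ]
w [188.0, 83.5] [175, 69, 27, 30, 639] [536.5 -63.6 116. ]
w [191.4, 137.9] [178, 125, 28, 27, 579] [ 547.4 -106.2  116. ]
w [194.9, 188.5] [182, 176, 26, 26, 517] [ 558.4 -148.6  116. ]
o [258.5, 60.7] [588.8 -32.6 116. ]
tcp px [282.2036844  260.18945971] [   0.9546392   -25.43041846 -182.76728664    1.        ]
```

View pics/w2.png

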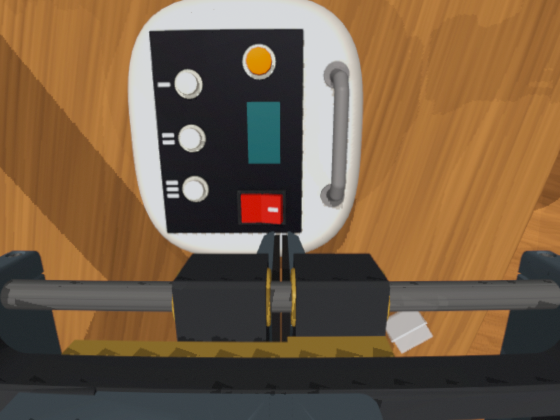

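The second wrist view agrees to within 1 mm: rocker at (262,209) with its white bar on the rear side, white keys at (188,84), (191,138), (195,189), orange (259,61). The 32 mm tip width now runs across the rocker, so I'll descend.

>>> servo_tool(
  rows=[
    [0,0,0.2,0,0],
    [0,0,0.4,0,0],
    [0,0,0.5,0,0],
    [0,0,0.54,0,0],
    [0,0,0.54,0,0],
    [0,0,0.54,0,0],
  ],
)

```text
time_s: 3.62
ee_pos: [638.5, -146.5, 127.0]
ee_rot: [179.9, 0.1, 104.4]
force: [0.7, -0.0, 0.8]
gripper_width: 0.4
gripper_force: 0.0
```

>>> servo_tool(
  rows=[
    [0,0,0.005,0,0],
    [0,0,0.01,0,0],
    [0,0,0.015,0,0],
    [0,0,0.02,0,0],
    [0,0,0.025,0,0],
    [0,0,0.025,0,0],
    [0,0,0.025,0,0],
  ],
)

```text
time_s: 4.2
ee_pos: [637.8, -146.3, 121.2]
ee_rot: [180.0, 0.0, 104.5]
force: [0.4, 0.5, 0.8]
gripper_width: 0.5
gripper_force: 0.5
```

>>> servo_tool(
  rows=[
    [0,-0.01,0,0,0],
    [0,-0.01,0.005,0,0],
    [0,-0.01,0.01,0,0],
    [0,-0.01,0.015,0,0],
    [0,-0.01,0.015,0,0],
    [0,-0.01,0.015,0,0],
  ],
)

```text
time_s: 4.7
ee_pos: [636.3, -146.7, 118.4]
ee_rot: [179.9, 0.0, 104.5]
force: [1.3, 0.9, 3.9]
gripper_width: 0.2
gripper_force: 1.8
```

>>> servo_tool(
  rows=[
    [0,0,0.005,0,0],
    [0,0,0.008,0,0],
    [0,0,0.008,0,0],
    [0,0,0.008,0,0],
  ],
)

```text
time_s: 5.03
ee_pos: [636.4, -146.7, 116.7]
ee_rot: [179.9, 0.0, 104.5]
force: [4.4, 0.6, 4.4]
gripper_width: 0.3
gripper_force: 2.1
```

>>> servo_tool(
  rows=[
    [0,0,0.004,0,0],
    [0,0,0.006,0,0],
    [0,0,0.006,0,0],
    [0,0,0.006,0,0],
  ],
)

```text
time_s: 5.37
ee_pos: [636.5, -146.7, 115.5]
ee_rot: [179.9, 0.0, 104.5]
force: [4.8, 1.5, 5.1]
gripper_width: 0.7
gripper_force: 2.6
```

>>> servo_tool(
  rows=[
    [0,0,0.003,0,0],
    [0,0,0.003,0,0],
    [0,0,0.003,0,0],
  ],
)

```text
time_s: 5.62
ee_pos: [636.5, -146.7, 115.3]
ee_rot: [179.9, 0.0, 104.5]
force: [4.2, 1.7, 6.2]
gripper_width: 0.5
gripper_force: 3.3
```

>>> servo_tool(
  rows=[
    [0,0,0.003,0,0],
    [0,0,0.003,0,0],
    [0,0,0.003,0,0],
  ],
)

```text
time_s: 5.87
ee_pos: [636.5, -146.7, 115.0]
ee_rot: [179.9, 0.1, 104.5]
force: [3.2, 1.7, 8.0]
gripper_width: 0.7
gripper_force: 4.1
```

>>> servo_tool(
  rows=[
    [0,0,0.003,0,0],
    [0,0,0.003,0,0],
    [0,0,0.003,0,0],
  ],
)

```text
time_s: 6.12
ee_pos: [636.5, -146.8, 114.8]
ee_rot: [179.9, 0.1, 104.5]
force: [2.4, 1.6, 9.4]
gripper_width: 0.2
gripper_force: 4.8
```

>>> servo_tool(
  rows=[
    [0,0,-0.05,0,0],
    [0,0,-0.15,0,0],
    [0.2,-0.03,-0.25,0,0],
    [0.4,-0.06,-0.25,0,0],
    [0.55,-0.085,-0.25,0,0],
    [0.61,-0.085,-0.25,0,0],
    [0.61,-0.085,-0.25,0,0],
    [0.61,-0.085,-0.25,0,0],
  ],
)

```text
time_s: 6.78
ee_pos: [588.0, -33.2, 162.7]
ee_rot: [-179.9, 0.0, 104.6]
force: [0.6, -0.1, 0.4]
gripper_width: 0.2
gripper_force: 0.0
```

```bash
python3 - <<'E'
from h import *
s=state(); print(s["time_s"],s["ee_pos"],s["force"])
i=vision.camera_info("scene"); a=vision.grab_frame("scene"); b=cv2.imread("pics/scene0.png")[:,:,::-1]
for n,im in (("before",b),("after",a)):
    im=im.copy(); print(n,blobs(im,(0,170,100),(6,255,255),5,(270,195,310,225)),blobs(im,(0,0,150),(180,60,255),1,(280,203,298,214)))
cv2.imwrite("pics/s2c.png",cv2.resize(np.hstack([b[175:235,240:340],a[175:235,240:340]])[:,:,::-1],None,fx=4,fy=4,interpolation=cv2.INTER_CUBIC))
E
```

```text
6.7833 [588.00666851 -33.15057073 162.66103172] [ 0.61893343 -0.1279664   0.35910814]
before [([287.8, 208.5], [281, 205, 16, 8, 66])] []
after [([287.8, 209.0], [281, 205, 15, 9, 51])] [([291.0, 209.0], [291, 209, 1, 1, 1])]
```

View pics/s2c.png

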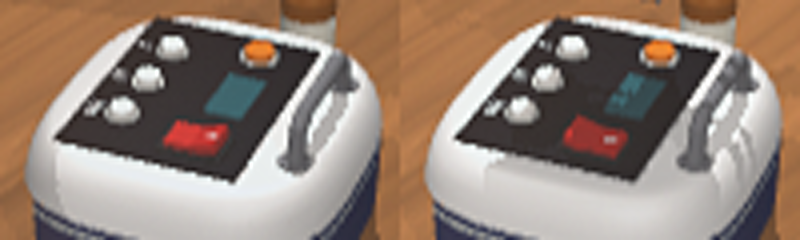

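The crop compares before (left) and after (right): the rocker now stands up at its front end, the display is lit, and the lamp hasn't moved. Next is the orange key.

>>> servo_tool(
  rows=[
    [0,0.005,0.1,0,0],
    [0,0.005,0.18,0,0],
    [0,0.005,0.21,0,0],
    [0,0.005,0.22,0,0],
    [0,0.005,0.22,0,0],
    [0,0.005,0.22,0,0],
  ],
)

```text
time_s: 7.33
ee_pos: [590.4, -33.3, 119.9]
ee_rot: [180.0, 0.0, 104.4]
force: [-0.1, 0.0, 0.0]
gripper_width: 0.6
gripper_force: 0.0
```

>>> servo_tool(
  rows=[
    [0,0,0.005,0,0],
    [0,0,0.01,0,0],
    [0,0,0.015,0,0],
    [0,0,0.02,0,0],
    [0,0,0.025,0,0],
    [0,0,0.025,0,0],
  ],
)

```text
time_s: 7.83
ee_pos: [589.9, -32.6, 114.8]
ee_rot: [180.0, 0.0, 104.5]
force: [-0.6, -0.2, 4.1]
gripper_width: 0.3
gripper_force: 1.6
```

>>> servo_tool(
  rows=[
    [0,0,0.005,0,0],
    [0,0,0.01,0,0],
    [0,0,0.015,0,0],
    [0,0,0.015,0,0],
    [0,0,0.015,0,0],
  ],
)

```text
time_s: 8.25
ee_pos: [589.9, -32.6, 111.6]
ee_rot: [180.0, 0.0, 104.5]
force: [-1.2, -0.2, 4.8]
gripper_width: 0.5
gripper_force: 2.4
```

>>> servo_tool(
  rows=[
    [0,0,0.004,0,0],
    [0,0,0.006,0,0],
    [0,0,0.006,0,0],
    [0,0,0.006,0,0],
  ],
)

```text
time_s: 8.58
ee_pos: [590.0, -32.6, 110.5]
ee_rot: [180.0, 0.0, 104.5]
force: [-0.6, -0.6, 5.2]
gripper_width: 0.5
gripper_force: 2.7
```

>>> servo_tool(
  rows=[
    [0,0,0.003,0,0],
    [0,0,0.003,0,0],
    [0,0,0.003,0,0],
  ],
)

```text
time_s: 8.83
ee_pos: [590.0, -32.6, 110.2]
ee_rot: [180.0, 0.0, 104.5]
force: [-1.8, 0.3, 7.0]
gripper_width: 0.2
gripper_force: 3.6
```

>>> servo_tool(
  rows=[
    [0,0,0.003,0,0],
    [0,0,0.003,0,0],
    [0,0,0.003,0,0],
  ],
)

```text
time_s: 9.08
ee_pos: [590.0, -32.6, 110.0]
ee_rot: [179.9, 0.0, 104.5]
force: [-2.1, 0.7, 9.0]
gripper_width: 0.4
gripper_force: 4.5
```

>>> servo_tool(
  rows=[
    [0,0,-0.05,0,0],
    [0,0,-0.15,0,0],
    [-0.1,-0.1,-0.18,0,0],
    [-0.2,-0.2,-0.18,0,0],
    [-0.3,-0.3,-0.18,0,0],
    [-0.304,-0.3,-0.18,0,0],
    [-0.304,-0.3,-0.12,0,0],
    [-0.304,-0.3,-0.06,0,0],
    [-0.304,-0.3,-0.05,0,0],
    [-0.304,-0.3,-0.05,0,0],
    [-0.304,-0.3,-0.05,0,0],
  ],
)

```text
time_s: 10.0
ee_pos: [547.1, -106.2, 119.0]
ee_rot: [-180.0, -0.0, 104.5]
force: [-0.1, -0.5, -0.1]
gripper_width: 0.5
gripper_force: 0.0
```

```bash
python3 - <<'E'
from h import *
s=state(); d=s["ee_pos"][:2]-[546.9,-106.6]; y=np.radians(s["ee_rot"][2])
print(s["time_s"],s["ee_pos"],s["force"],"need tool x,y mm",-d@[np.cos(y),np.sin(y)],-d@[np.sin(y),-np.cos(y)])
E
```

```text
10.0 [ 547.10114885 -106.19692746  119.0199235 ] [-0.10341137 -0.46598473 -0.09426961] need tool x,y mm -0.3398937472384756 -0.2956358778807639
```

>>> servo_tool(
  rows=[
    [0,0,0.008,0,0],
    [0,0,0.016,0,0],
    [0,0,0.024,0,0],
    [0,0,0.032,0,0],
    [0,0,0.038,0,0],
    [0,0,0.04,0,0],
    [0,0,0.04,0,0],
    [0,0,0.04,0,0],
  ],
)

```text
time_s: 10.67
ee_pos: [547.4, -106.4, 111.7]
ee_rot: [179.9, 0.0, 104.5]
force: [0.6, 1.4, 5.5]
gripper_width: 0.4
gripper_force: 2.7
```

>>> servo_tool(
  rows=[
    [0,0,0.003,0,0],
    [0,0,0.004,0,0],
    [0,0,0.004,0,0],
  ],
)

```text
time_s: 10.92
ee_pos: [547.4, -106.4, 111.0]
ee_rot: [179.9, 0.0, 104.5]
force: [0.2, 1.3, 6.5]
gripper_width: 0.4
gripper_force: 3.1
```

>>> servo_tool(
  rows=[
    [0,0,0.003,0,0],
    [0,0,0.004,0,0],
    [0,0,0.004,0,0],
  ],
)

```text
time_s: 11.17
ee_pos: [547.4, -106.4, 110.3]
ee_rot: [179.9, 0.0, 104.5]
force: [-1.2, 1.1, 7.2]
gripper_width: 0.7
gripper_force: 3.4
```

>>> servo_tool(
  rows=[
    [0,0,0.003,0,0],
    [0,0,0.003,0,0],
    [0,0,0.003,0,0],
  ],
)

```text
time_s: 11.42
ee_pos: [547.4, -106.4, 110.0]
ee_rot: [179.9, 0.0, 104.5]
force: [-0.9, 2.6, 8.6]
gripper_width: 0.7
gripper_force: 4.2
```

>>> servo_tool(
  rows=[
    [0,0,0.001,0,0],
    [0,0,0.001,0,0],
  ],
)

```text
time_s: 11.58
ee_pos: [547.4, -106.4, 109.9]
ee_rot: [179.9, 0.0, 104.5]
force: [-2.1, 1.5, 8.8]
gripper_width: 0.4
gripper_force: 4.5
```

>>> servo_tool(
  rows=[
    [0,0,-0.05,0,0],
    [0,0,-0.15,0,0],
    [0,0,-0.3,0,0],
    [0,-0.2,-0.45,0,0],
    [0,-0.4,-0.6,0,0],
    [0,-0.5,-0.6,0,0],
    [0,-0.5,-0.6,0,0],
    [0,-0.5,-0.6,0,0],
  ],
)

```text
time_s: 12.25
ee_pos: [449.0, -131.8, 229.6]
ee_rot: [179.9, 0.1, 104.4]
force: [-0.5, 0.6, -0.1]
gripper_width: 0.4
gripper_force: 0.0
```

```bash
python3 - <<'E'
from h import *
s=state(); print(s["time_s"],s["ee_pos"],s["force"])
a=vision.grab_frame("scene"); w=vision.grab_frame("wrist")
cv2.imwrite("pics/f.png",np.hstack([cv2.resize(a[175:235,240:340],(400,240),interpolation=cv2.INTER_CUBIC),cv2.resize(w,(400,300))[:240]])[:,:,::-1])
i=vision.camera_info("wrist")
for c,st in lamp(w,i)[0]: print("w",c,on_z(i,c,116).round(1))
E
```

```text
12.25 [ 449.03147753 -131.80744254  229.56746289] [-0.53878995  0.64454746 -0.14088703]
w [463.4, 138.4] [583.4 -32.7 116. ]
w [394.5, 157.7] [531.6 -63.1 116. ]
w [390.4, 207.8] [ 542.7 -105.6  116. ]
w [386.3, 254.1] [ 553.6 -147.9  116. ]
```

View pics/f.png

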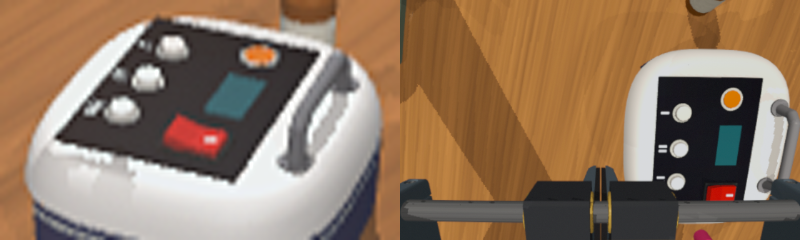

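The scene crop shows the orange key down, the rocker's front end raised and the three time keys up. I'll check that the lamp stayed put before handing in.

```bash
python3 - <<'E'
from h import *
i=vision.camera_info("wrist"); w=vision.grab_frame("wrist"); a=vision.grab_frame("scene"); b=cv2.imread("pics/scene0.png")[:,:,::-1].copy()
for c,st in lamp(w,i)[0]: print("w",c,on_z(i,c,116).round(1))
for im in (b,a): print([x[0] for x in blobs(im,(0,0,150),(180,60,255),20,(262,180,287,206))],blobs(im,(8,150,120),(22,255,255),9,(298,180,312,195)),blobs(im,(0,170,100),(6,255,255),5,(270,195,310,225)))
print(state()["force"])
E
```

```text
w [463.4, 138.8] [583.5 -33.  116. ]
w [394.4, 158.0] [531.6 -63.4 116. ]
w [390.2, 208.1] [ 542.6 -105.9  116. ]
w [386.1, 254.6] [ 553.6 -148.4  116. ]
[[267.3, 188.5], [282.6, 186.3], [276.4, 194.0], [270.2, 201.9]] [([304.4, 187.1], [301, 185, 8, 5, 31])] [([287.8, 208.5], [281, 205, 16, 8, 66])]
[[267.7, 188.5], [282.7, 186.2], [276.4, 194.0], [270.0, 202.0]] [([304.4, 188.1], [302, 186, 6, 5, 19])] [([287.8, 208.5], [281, 204, 16, 10, 77])]
[-0.0910962   0.06762364 -0.36536684]
```

```bash
python3 -c "
from workcell import job_done
print(job_done())"
```

```text
the job is handed in; nothing more can be done
None
```

The cure was started in the order asked: rocker on, orange low-heat key pressed in, 60-second key pressed and released, at no more than about 9.5 N in any reading. The scene camera shows no lamp movement, and the job was handed in after about 12.4 s.

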